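Open the ratchet bar clamp on the packing bench

TASK

Open the bar clamp on the packing bench so that the carton standing in it is free: press the black release plate on top of the sliding jaw and, keeping it down, push the jaw back along its bar, away from the carton, all the way to the end post. Then let the release spring up and move clear. Work by pressing and pushing only: pick nothing up, and leave the carton, tin, tape roll and flat carton standing where they are.

Things in the scene. Friction and masses are not known exactly. Their poses are not given: they have to be found in the camera images.
- clamp: Bar clamp fixed to the bench. Pale aluminium base plate 180 (x) x 420 (y) x 8 mm; origin at the centre of its underside, on the bench; z up. y runs along the bar: the sliding jaw OPENS towards +y. Steel bar 16 mm wide at x = +45 mm, 35 to 55 mm above the bench, toothed below, a post at each end (top 70 mm up). Fixed jaw at y = -185 mm on the bar's -x side, top 85 mm up; the carton stands at it.
- jaw (a joint): Slide of the grey jaw along the bar, m: 0 nearest the fixed jaw, 0.18 fully open against the end post at +y; starts at 0.005 to 0.05. Friction 3 N. A 10 mm pitch ratchet blocks opening unless the release is pressed; closing is free. Its carriage on the bar is 41 mm wide, 88 mm long, top 66 mm above the bench; its plate reaches about 90 mm to the clamp's -x side, top 85 mm above the bench.
- release (a joint): Travel of the release plate, m: 0 up, 0.012 fully down; moves straight down against a spring (3 N at the top, 6 N fully down) and returns by itself. The ratchet is free above 0.006. At rest it reads 0 (pawl between teeth) or up to about 0.0055 (pawl resting on a tooth).
- release_top (a point): Centre of the top face of the release plate, a flat black plate 40 mm across the bar and 62 mm along it, on top of the sliding jaw; top 88 mm above the bench when fully up. Axes as the clamp's. Moves with the jaw and the plate.
- push_face (a point): Middle of the flat face of the upright grey push tab on the jaw, at the +y end of the release plate; the face looks to -y over the plate. 108 mm above the bench, 39 mm from release_top along y. The tab is 50 mm wide, 9 mm thick, top 129 mm above the bench. A finger on the plate moved to +y meets this face and pushes the jaw open. Axes as the clamp's.
- carton_mid (a point): Centre of the small brown carton standing loose in the clamp, 64 x 88 x 95 mm (x, y, z), on the base plate. Leave it.
- flat_carton_mid (a point): Centre of a flat brown carton, 75 x 110 x 45 mm, lying on the bench on the +x side of the clamp. Leave it.
- tin_mid (a point): Centre of a small upright tin, 66 mm diameter, 85 mm tall, on the bench on the +x side of the clamp. Leave it.
- tape_roll_mid (a point): Centre of a tape roll lying flat, 90 mm diameter, 48 mm tall, on the bench on the +x side of the clamp. Leave it.
Things that resemble listed ones, but are neither listed nor needed, are in the scene too. Leave any yellow look-alike of the part that bears carton_mid alone.

How it is judged:
By the outcome, as a careful person would: the job done as asked, in the order asked, and still so for the second after the job is handed in, with the robot touching nothing.
It also fails if it takes over 32 s, if anything falls off the work surface, if the arm or the gripper's body presses on something with over 40 N, if the wrist force passes 120 N, or if a joint passes its speed limit or range.

ROBOT

A 7-joint arm with a two-finger parallel gripper is mounted at the origin on the work surface. World frame = base frame: x ahead of the robot, y to its left, z up, the work surface at z = 0. Lengths are in m, angles in rad, forces in N, time in s.
With the tool pointing down it reaches from about 0.35 to 0.9 m from the base axis. Payload 7.2 kg.
Tool frame: the origin (TCP) lies between the finger pads; the fingertips stand 22 mm ahead of it and the grasp point (between the pads) lies 3 mm ahead of it; z points along the fingers, y is the direction in which the jaws open and shut (so a half turn about z gives the same grasp; the last joint's range is limited). The gripper opens to 85 mm and grips with 20 to 120 N. Pads are 22 mm wide; open, the fingers measure 114 mm over their backs; the gripper's body (76 mm by 85 mm) begins 54 mm behind the grasp point. The pads swing forward as they close: fully open they stand 13 mm farther back than shut.
Start: joints at [-0.068, 0.411, -0.013, 1.596, 0.006, 1.134, -0.082], TCP at [0.625, -0, 0.253] pointing down, gripper open.
Joint ranges: [-2.95, 2.95], [-0.29, 1.99], [-1.47, 1.44], [0.14, 2.54], [-1.03, 4.17], [0.13, 1.85], [-2.86, 2.86]. Speed limits (rad/s): [2.39, 2.39, 3.01, 3.01, 3.14, 3.14, 3.14].

INTERFACE

Orientations are given as a unit quaternion [x, y, z, w].
In Python, from cell import manip gives the robot as it stands. The module is installed in compiled form; this text tells all that it offers.
- The arm moves only by the tool play_rows, never from a script. Its argument "deltas" is a list of rows, each a list of 7 numbers: the shift along the tool's x, y, z in units of 20 cm (1.0 is 20 cm), then the turn, a rotation vector about the tool's x, y, z in units of 90 degrees (1.0 is 90 degrees), then the closure, from 0 (fully open) to 1 (shut). In form: [[dx, dy, dz, ax, ay, az, grip], ...]. A call has 1 to 20 rows; each row is the pose to reach, as a shift and turn from the pose measured when the call began, along the tool's axes at that moment; what a row does not reach only later rows make up. A row lasts 1/10 s, in which the tool goes at most 50 mm and 8.59 degrees, less where a joint would pass 70% of its speed; a pose out of reach is approached as far as the arm can. A call with a number of a shift or a turn outside -1 to 1 is refused whole. A call with a gripper value outside its range is refused whole. The fingers move at their own pace and stop on an object; "grip_force" is the grip in N (left out, the last holds). Time passes only in rows, so rows that repeat a pose let the fingers close. It gives the time, the measured TCP pose, the force and the opening at its end, in the units of the state.
- manip.sense(): the state, without advancing time (a new reading comes with each control period).
- manip.capture(name): name is "scene" or "side" or "wrist"; returns the picture (384x512x3 uint8, red, green, blue); there is no depth.
- manip.camera_info(name): a dict with "intrinsics" (3x3 intrinsics, pixels), "k1" (the pictures are not rectified: a ray, as slopes to the right and down, at radius r is drawn at 1 + k1 r^2 times it, then the intrinsics apply), "world_to_cam" (4x4, takes a point from world to camera coordinates). Camera axes: x right, y up, looking along -z (the intrinsics and any distortion apply to the point x, -y, -z); pixel columns grow to the right and rows downward; lengths in m; the calibration is good to about 2 mm. A picture is of the moment at which its call begins: read the wrist's pose just before it. camera_info takes no time and is no camera call; for the wrist camera it gives the pose at the moment of the call.
- manip.sign_off(): hands the job in, once; it reports no verdict.
The state is a dict: "time": time; "joint_positions": joint angles; "qvel": joint speeds; "joint_efforts": joint torques, N m; "position": TCP position; "tcp_rot": TCP orientation; "force": force on the tool from outside, world axes, zero at the start; "torque": the same for the moment, N m; "opening": finger opening in m.
Only numpy, scipy, OpenCV 4.12 (cv2) and the standard library are available. Lean on these libraries where they do the work, as an engineer would, in place of code of your own. Each camera call takes 0.05 s, during which the arm holds its last target. There are 200 camera calls.

## Working session

There is one attempt and no reset: what is moved stays moved. The work goes in short steps, Python scripts to look and compute and a tool call to move; the robot and the scene stay as the last step left them, time stands still between calls to the robot, and variables do not carry over. Pictures are saved under pics/ and viewed, about 8 in all and at most 12, crops included, and the job is handed in when it is done.

Besides the shell and the picture viewer there is one more tool, called after "Call:" by a JSON object that holds its "fn" and its "kwargs". play_rows: Moves the arm, as the interface text tells. Its arguments: {"type":"object","properties":{"deltas":{"type":"array","items":{"type":"array","items":{"type":"number","minimum":-1,"maximum":1}}},"grip_force":{"type":"number"}},"required":["deltas"]}

```bash
mkdir -p pics
python3 - <<'E'
from cell import manip
import cv2,numpy as np
for n in("scene","side"):
    im=manip.capture(n); cv2.imwrite(f"pics/{n}0.png",cv2.resize(im[:,:,::-1],(800,600),interpolation=cv2.INTER_CUBIC))
    c=manip.camera_info(n); w=np.array(c["world_to_cam"]); print(n,-w[:3,:3].T@w[:3,3])
s=manip.sense();print(s["position"],s["tcp_rot"],s["force"],s["time"],s["opening"])
E
```

```text
scene [ 1.29468694 -0.33460425  0.86879156]
side [ 0.26439863 -0.66998209  0.70321109]
[ 6.24567795e-01 -9.51429934e-06  2.52520911e-01] [ 7.07079111e-01  7.07134049e-01 -5.54332012e-04 -5.10641850e-04] [ 0.86238544 -0.9146264   0.30282268] 0.1 0.0853492704149681
```

View pics/scene0.png

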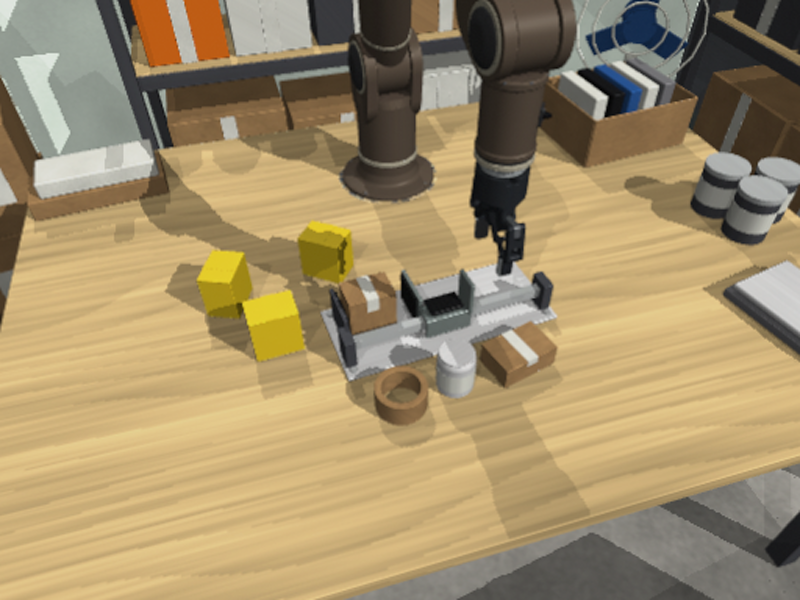

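View pics/side0.png

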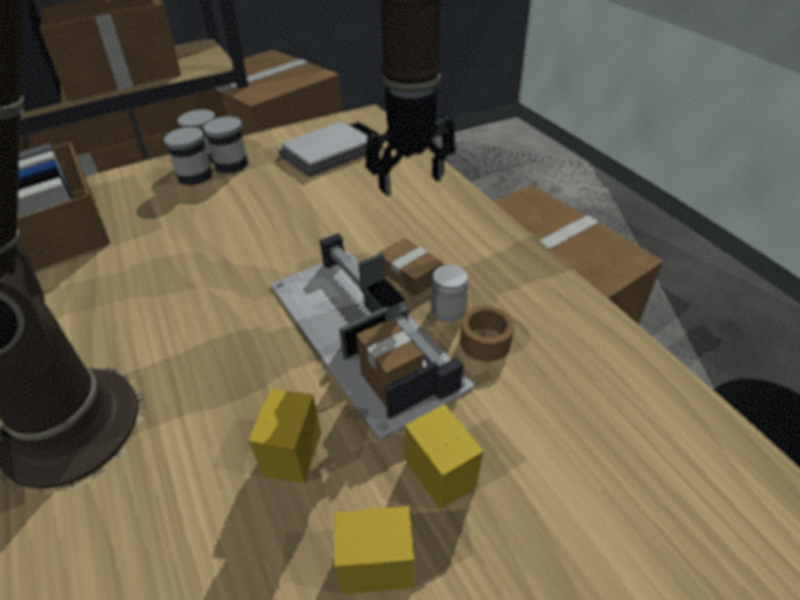

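The scene view shows the clamp at (330–555, 260–375), with its bar's open end at the right. The side view shows it from (272, 285) to (472, 385), the fixed jaw nearest and the tab at (372, 270). I'll enlarge both.

Run:
```python
import cv2
from cell import manip
for n,(x,y,w,h) in {"scene":(200,150,160,100),"side":(170,145,140,136)}.items():
    im=manip.capture(n)[y:y+h,x:x+w,::-1]; k=5 if n=="scene" else 4.4
    cv2.imwrite(f"pics/{n}1.png",cv2.resize(im,None,fx=k,fy=k,interpolation=cv2.INTER_CUBIC))
```

```text
(no output)
```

View pics/scene1.png

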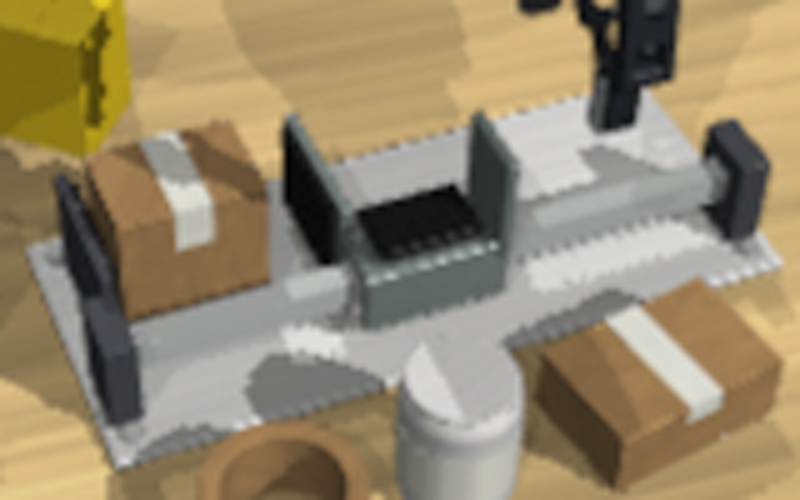

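View pics/side1.png

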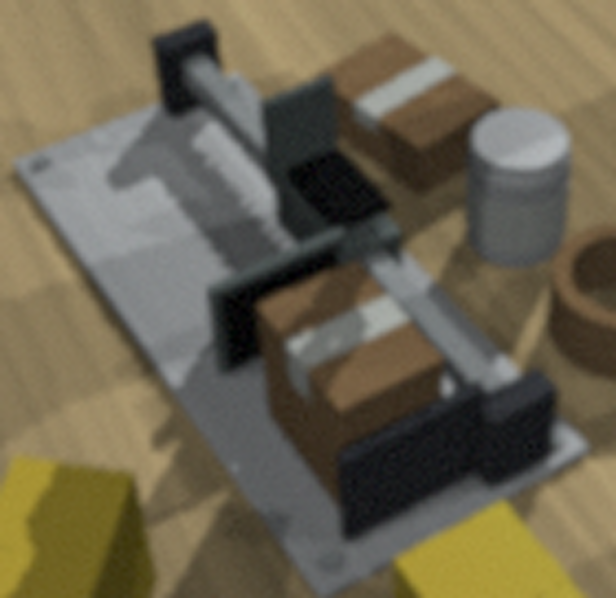

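```bash
cat > h.py <<'E'
import numpy as np
from cell import manip
def proj(c,P):
    w=np.array(c["world_to_cam"]);K=np.array(c["intrinsics"]);p=np.atleast_2d(P)@w[:3,:3].T+w[:3,3]
    s=np.c_[p[:,0],-p[:,1]]/-p[:,2:]; s=s*(1+c["k1"]*(s**2).sum(1,keepdims=True))
    return s@K[:2,:2].T+K[:2,2]
E
python3 - <<'E'
from h import *
from scipy.optimize import least_squares
C={n:manip.camera_info(n) for n in("scene","side")}
nat=lambda n,p:(np.array(p)+.5)/(5 if n=="scene" else 4.4)-.5+np.array((200,150) if n=="scene" else (170,145))
a,b=.09,.21
# name, px, clamp pt, jaw-moves
O=[("scene",(28,245),(-a,-b,.008),0),("scene",(122,465),(a,-b,.008),0),("scene",(780,262),(a,b,.008),0),("scene",(645,92),(-a,b,.008),0),
("side",(15,163),(-a,b,.008),0),("side",(325,594),(-a,-b,.008),0),("side",(588,443),(a,-b,.008),0),
("side",(265,101),(.02,.039,.129),1),("side",(333,79),(.07,.039,.129),1),("scene",(473,112),(.02,.039,.129),1),("scene",(512,168),(.07,.039,.129),1),
("scene",(358,212),(.025,-.031,.086),1),("scene",(460,187),(.025,.031,.086),1),("side",(340,150),(.065,.031,.086),1),("side",(388,198),(.065,-.031,.086),1)]
def world(v,p,m):
    c,s=np.cos(v[2]),np.sin(v[2]);x,y=p[0],p[1]+m*v[3]
    return np.array([v[0]+c*x-s*y,v[1]+s*x+c*y,p[2]])
f=lambda v:np.array([proj(C[n],world(v,p,m))[0]-nat(n,px) for n,px,p,m in O]).ravel()
r=least_squares(f,[.65,-.1,0,0],loss="soft_l1",x_scale=[.1,.1,.1,.1]);v=r.x
print("clamp x,y,yaw,release_top y in clamp",v.round(4),np.degrees(v[2]));print(f(v).reshape(-1,2).round(1).tolist())
print("release_top",world(v,(.045,0,.088),1),"face",world(v,(.045,.039,.108),1),"dir",-np.sin(v[2]),np.cos(v[2]))
E
```

```text
clamp x,y,yaw,release_top y in clamp [ 0.5036 -0.0374  0.0872 -0.0111] 4.997775709086313
[[-0.3, 0.3], [-0.9, -0.1], [1.3, -0.2], [-0.6, -2.6], [-0.6, -1.4], [-0.7, -0.1], [0.8, 0.2], [0.1, 0.6], [0.9, -1.0], [-0.2, 0.0], [-0.1, 0.3], [0.0, -1.2], [-0.3, -1.9], [-0.1, -2.6], [1.3, -0.8]]
release_top [ 0.54939245 -0.04453075  0.088     ] face [ 0.54599488 -0.00567903  0.108     ] dir -0.08711706920841258 0.9961980808315868
```

Call:
{"fn": "play_rows", "kwargs": {"deltas": [[-0.06,-0.19,0.1,0,0,-0.03,1],[-0.123,-0.385,0.2,0,0,-0.0555,1],[-0.123,-0.385,0.3,0,0,-0.0555,1],[-0.123,-0.385,0.4,0,0,-0.0555,1],[-0.123,-0.385,0.4,0,0,-0.0555,1],[-0.123,-0.385,0.4,0,0,-0.0555,1],[-0.123,-0.385,0.4,0,0,-0.0555,1],[-0.123,-0.385,0.4,0,0,-0.0555,1]], "grip_force": 40}}

```text
time: 1.0
position: [0.5484, -0.0245, 0.1738]
tcp_rot: [0.676, 0.737, 0.0, 0.0]
force: [-0.0, -0.2, -0.6]
opening: -0.0003
```

Run:
```python
from h import *
import cv2
s=manip.sense();print(s["position"],s["tcp_rot"],s["force"],s["time"],s["opening"])
c=manip.camera_info("wrist");a=manip.capture("wrist");b=manip.capture("side")[130:270,190:290]
print(proj(c,[[.5494,-.0445,.088],[.546,-.0057,.129],[.5477,-.0246,.088]]))
a=cv2.resize(a,(400,300));b=cv2.resize(b,(400,560),interpolation=cv2.INTER_CUBIC)
o=np.zeros((560,800,3),np.uint8);o[:300,:400]=a;o[:,400:]=b
cv2.imwrite("pics/p2.png",o[:,:,::-1])
```

```text
[ 0.54835987 -0.0245401   0.17381026] [6.75578930e-01 7.37287612e-01 1.95066079e-04 2.19350131e-04] [-0.01266419 -0.19336169 -0.60259551] 1.0 -0.00027791652808086865
[[250.90197379 232.49062244]
 [250.9768549  205.76720351]
 [250.95740802 208.74531408]]
```

View pics/p2.png

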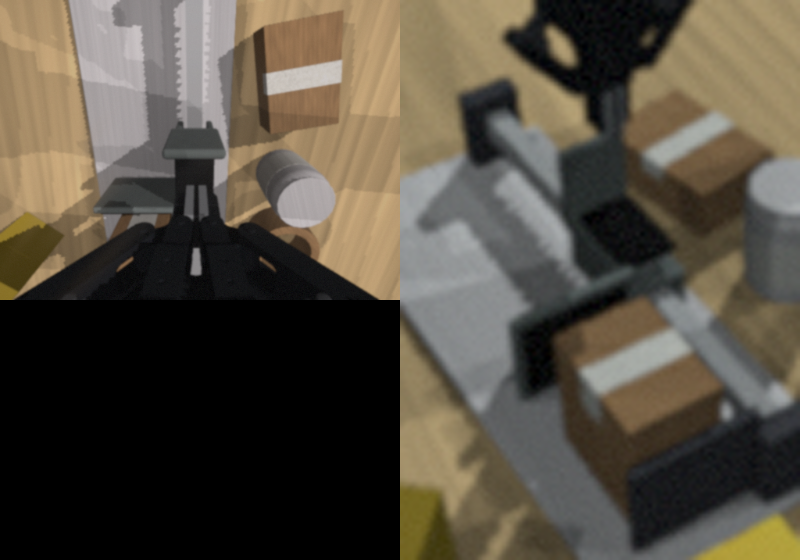

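The wrist view shows the tab centred at (194, 145), with the finger at about (196, 200) just on its −y side, as computed. I'll descend.

Call:
{"fn": "play_rows", "kwargs": {"deltas": [[0,0,0.12,0,0,0,1],[0,0,0.24,0,0,0,1],[0,0,0.29,0,0,0,1],[0,0,0.31,0,0,0,1],[0,0,0.33,0,0,0,1],[0,0,0.34,0,0,0,1],[0,0,0.34,0,0,0,1]]}}

```text
time: 1.8
position: [0.5485, -0.0245, 0.106]
tcp_rot: [0.676, 0.737, 0.0, 0.0]
force: [0.0, -0.5, -0.5]
opening: -0.0002
```

Call:
{"fn": "play_rows", "kwargs": {"deltas": [[0,0,0.01,0,0,0,1],[0,0,0.02,0,0,0,1],[0,0,0.02,0,0,0,1]]}}

```text
time: 2.1
position: [0.5487, -0.0245, 0.1023]
tcp_rot: [0.676, 0.737, 0.001, 0.001]
force: [-0.2, -0.3, 4.8]
opening: 0.0
```

Call:
{"fn": "play_rows", "kwargs": {"deltas": [[0,0,0.01,0,0,0,1],[0,0,0.02,0,0,0,1],[0,0,0.02,0,0,0,1]]}}

```text
time: 2.4
position: [0.5488, -0.0245, 0.0982]
tcp_rot: [0.676, 0.737, 0.001, 0.001]
force: [-2.1, 0.1, 4.5]
opening: 0.0001
```

Call:
{"fn": "play_rows", "kwargs": {"deltas": [[0,0,0.01,0,0,0,1],[0,0,0.015,0,0,0,1],[0,0,0.015,0,0,0,1]]}}

```text
time: 2.7
position: [0.5491, -0.0245, 0.0978]
tcp_rot: [0.676, 0.737, 0.001, 0.001]
force: [-10.2, 0.7, 30.6]
opening: 0.0001
```

Call:
{"fn": "play_rows", "kwargs": {"deltas": [[0.01,0,0,0,0,0,1],[0.025,0,0,0,0,0,1],[0.04,0,0,0,0,0,1],[0.06,0,0,0,0,0,1],[0.08,0,0,0,0,0,1],[0.1,0,0,0,0,0,1],[0.125,0,0,0,0,0,1],[0.15,0,0,0,0,0,1]]}}

```text
time: 3.5
position: [0.5471, 0.0043, 0.0981]
tcp_rot: [0.676, 0.737, 0.001, 0.002]
force: [-0.3, -3.2, 7.0]
opening: 0.0002
```

The jaw is sliding at 3 N with the plate held down at 7 N. I'll continue.

Call:
{"fn": "play_rows", "kwargs": {"deltas": [[0.04,0,0,0,0,0,1],[0.08,0,0,0,0,0,1],[0.12,0,0,0,0,0,1],[0.16,0,0,0,0,0,1],[0.2,0,0,0,0,0,1],[0.24,0,0,0,0,0,1],[0.28,0,0,0,0,0,1],[0.32,0,0,0,0,0,1],[0.36,0,0,0,0,0,1],[0.4,0,0,0,0,0,1],[0.4,0,0,0,0,0,1]]}}

```text
time: 4.6
position: [0.5406, 0.0847, 0.0982]
tcp_rot: [0.676, 0.737, 0.001, 0.002]
force: [-1.2, 0.9, 5.9]
opening: 0.0002
```

Call:
{"fn": "play_rows", "kwargs": {"deltas": [[0.02,0,0.002,0,0,0,1],[0.04,0,0.002,0,0,0,1],[0.06,0,0.002,0,0,0,1],[0.08,0,0.002,0,0,0,1],[0.1,0,0.002,0,0,0,1],[0.12,0,0.002,0,0,0,1],[0.14,0,0.002,0,0,0,1],[0.16,0,0.002,0,0,0,1],[0.18,0,0.002,0,0,0,1],[0.2,0,0.002,0,0,0,1]]}}

```text
time: 5.6
position: [0.5373, 0.1236, 0.0981]
tcp_rot: [0.676, 0.737, 0.001, 0.003]
force: [-2.2, -4.0, 9.2]
opening: 0.0
```

Call:
{"fn": "play_rows", "kwargs": {"deltas": [[0.01,0,0,0,0,0,1],[0.02,0,0,0,0,0,1],[0.03,0,0,0,0,0,1],[0.04,0,0,0,0,0,1],[0.05,0,0,0,0,0,1]]}}

```text
time: 6.1
position: [0.5369, 0.1275, 0.0981]
tcp_rot: [0.677, 0.736, -0.002, 0.005]
force: [-1.2, -22.5, 13.0]
opening: 0.0002
```

Force rose to 22 N with motion stopped, so the jaw is at the end post. I'll lift straight up.

Call:
{"fn": "play_rows", "kwargs": {"deltas": [[0.01,0,-0.02,0,0,0,1],[0.005,0,-0.06,0,0,0,1],[0,0,-0.12,0,0,0,1],[0,0,-0.2,0,0,0,1],[0,0,-0.35,0,0,0,1],[0,0,-0.55,0,0,0,1],[0,0,-0.75,0,0,0,1],[0,0,-0.75,0,0,0,1],[0,0,-0.75,0,0,0,1]]}}

```text
time: 7.0
position: [0.5364, 0.1297, 0.2496]
tcp_rot: [0.677, 0.736, -0.0, 0.005]
force: [-0.8, -0.9, -0.8]
opening: 0.0003
```

Run:
```python
from h import *
import cv2
s=manip.sense();print(s["position"],s["force"],s["time"])
a=manip.capture("scene")[150:250,200:360];b=manip.capture("side")[130:280,170:310]
a=cv2.resize(a,(420,263),interpolation=cv2.INTER_CUBIC);b=cv2.resize(b,(380,407),interpolation=cv2.INTER_CUBIC)
w=cv2.resize(manip.capture("wrist"),(420,315))
o=np.zeros((580,800,3),np.uint8);o[:263,:420]=a;o[:407,420:]=b;o[263:578,:420]=w
cv2.imwrite("pics/p3.png",o[:,:,::-1])
```

```text
[0.53644322 0.12974203 0.24955278] [-0.8281725  -0.85170861 -0.75441316] 7.0
```

View pics/p3.png

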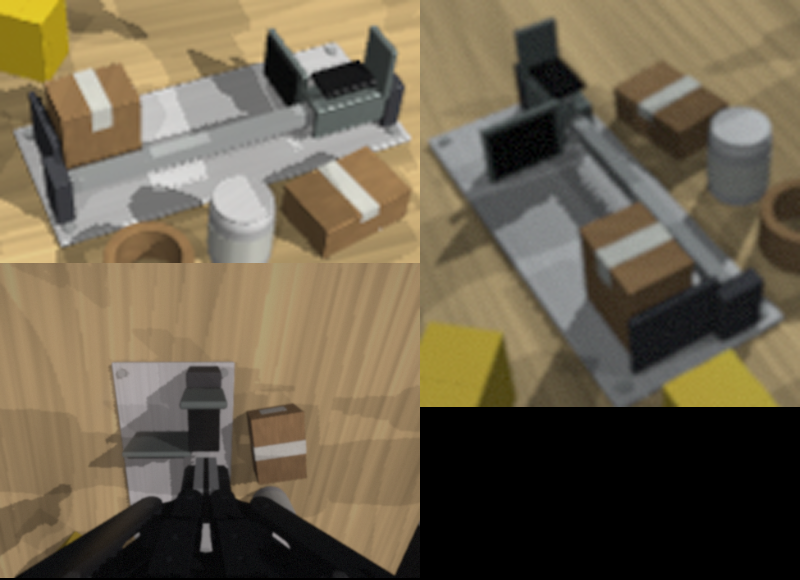

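The carton, tin, tape roll and flat carton stand as before. The jaw is up against the end post (scene panel about (390, 100)). I'll do one numeric check of the gap.

Run:
```python
from h import *
import cv2
v=[.5036,-.0374,.0872]
def W(x,y,z):
    c,s=np.cos(v[2]),np.sin(v[2]);return [v[0]+c*x-s*y,v[1]+s*x+c*y,z]
k=8;x0,y0=300,150
im=manip.capture("scene")[y0:y0+60,x0:x0+65,::-1];im=cv2.resize(im,None,fx=k,fy=k,interpolation=cv2.INTER_CUBIC)
c=manip.camera_info("scene")
for q,col in((.134,(0,0,255)),):
    for P in([(.02,q+.039,.129),(.07,q+.039,.129)],[(.025,q-.031,.088),(.065,q-.031,.088),(.065,q+.031,.088),(.025,q+.031,.088)],[(.0655,q+.044,.066),(.0655,q-.044,.066)]):
        p=((proj(c,[W(*a) for a in P])-[x0,y0]+.5)*k-.5).astype(int);cv2.polylines(im,[p],False,col,1)
for y in(.18,.19,.20):
    p=((proj(c,[W(.07,y,.008),W(.07,y,.07)])-[x0,y0]+.5)*k-.5).astype(int);cv2.polylines(im,[p],False,(255,0,0),1)
cv2.imwrite("pics/p4.png",im)
```

```text
(no output)
```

View pics/p4.png

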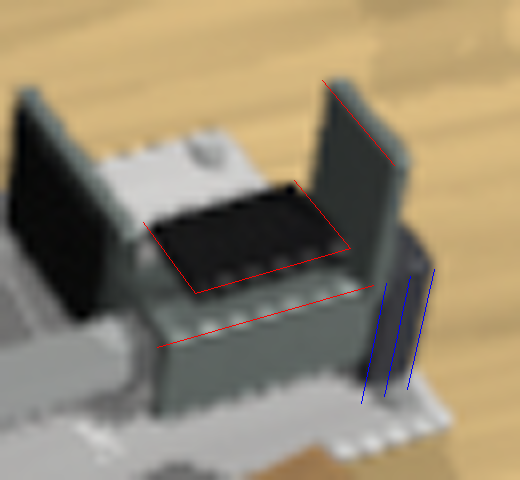

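The enlarged view shows the carriage end (372, 290) flush with the dark post (about (375–425, 240–380)), with no bar visible between them. The plate is up. I'll hand in.

```bash
python3 -c "
from cell import manip
print(manip.sign_off())"
```

```text
the job is handed in; nothing more can be done
None
```

The bar clamp is open and the carton is free. I handed the job in at about 7 s; no verdict is given.

- **Pressing and pushing:** With closed fingers I pressed the release plate down to its stop, which briefly read about 31 N. I then eased off to 6–13 N, which kept the plate down while I pushed the tab towards +y. The jaw slid about 145 mm at 3–4 N.
- **End of travel:** The jaw stopped at the end post, where the push force rose to about 22 N. I lifted straight up, so the release could spring back, and ended about 0.14 m above the plate with no contact force.
- **Last checks:** The final pictures show the carriage flush against the end post and the plate up. The carton, tin, tape roll and flat carton look unmoved. My fitted outlines matched these pictures to within a few millimetres, and no check failed.

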